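# Lock the dosing unit's access panel

## Robot

A 6-joint arm with a two-finger parallel gripper is mounted at the origin on the work surface. World frame = base frame: x ahead of the robot, y to its left, z up, the work surface at z = 0. Lengths are in mm, angles in rad, forces in N, time in s.
With the tool pointing down it reaches from about 350 to 875 mm from the base axis. Payload 4.2 kg.
Tool frame: the origin (TCP) lies at the very end of the fingers, on their centre line; the grasp point (between the pads) lies arm.hold_point_z behind it (arm.hold_point_z is the distance from the TCP to the grasp point, in mm); z points along the fingers, y is the direction in which the jaws open and shut (so a half turn about z gives the same grasp; the last joint's range is limited). The gripper opens to 85 mm and grips with 20 to 120 N. Pads are 22 mm wide; open, the fingers measure 114 mm over their backs; the gripper's body (76 mm by 85 mm) begins 54 mm behind the grasp point. The pads swing forward as they close: fully open they stand 13 mm farther back than shut.
Start: joints at [-0.97, 0.385, 0.008, 0, -1.194, -0.259], TCP at [209.504, -588.818, 231.312] pointing down, gripper open.
Joint ranges: [-3.14, 3.14], [-1.21, 2.06], [-1.07, 1.41], [-3.16, 2.05], [-2.99, -0.16], [-3.1, 3.1]. Speed limits (rad/s): [2.79, 2.79, 3.14, 3.14, 3.14, 3.14].

## Interface

Orientations are given as a unit quaternion [x, y, z, w].
In Python, from bench import arm gives the robot as it stands.
- The arm moves only by the tool step_arm, never from a script. Its argument "series" is a list of rows, each a list of 6 numbers: the shift along the world's x, y, z scaled (see below), then the turn, a rotation vector about the world's x, y, z scaled (see below). A call has 1 to 12 rows; each row is the pose to reach, as a shift and turn from the pose commanded when the call began; what a row does not reach only later rows make up. The controller multiplies each number of a shift by 400 mm and each number of a turn by pi/2 rad. A row lasts 1/12 s, in which the tool goes at most 41.7 mm and 7.16 degrees, less where a joint would pass 70% of its speed; a pose out of reach is approached as far as the arm can. A call with a number of a shift or a turn outside -1 to 1 is refused whole. A call with a gripper value outside its range is refused whole. "jaw" is the opening, from -1 (shut) to 1 (fully open), set as the call begins (left out, the last holds). The fingers move at their own pace and stop on an object; the grip force is fixed at half the most. Time passes only in rows, so rows that repeat a pose let the fingers close. It gives the time, the measured TCP pose, the force and the opening at its end, in the units of the state.
- arm.read_state(): the state, without advancing time (a new reading comes with each control period).
- arm.get_image(name): name is "side" or "top"; returns a dict with "image" (400x640x3 uint8, red, green, blue), "camera_matrix" (3x3 intrinsics, pixels), "world_from_camera" (4x4, takes a point from camera to world coordinates). Camera axes: x right, y up, looking along -z (the intrinsics and any distortion apply to the point x, -y, -z); pixel columns grow to the right and rows downward; lengths in mm; the calibration is good to about 2 mm. A picture is of the moment at which its call begins. There is no depth.
- arm.job_done(): hands the job in, once; it reports no verdict.
The state is a dict: "clock": time; "joints": joint angles; "joint_vel": joint speeds; "joint_efforts": joint torques, N m; "position": TCP position; "ee_rot": TCP orientation; "contact_force": force on the tool from outside, world axes, zero at the start; "wrist_torque": the same for the moment, N m; "gripper_width": finger opening in mm.
Only numpy, scipy, OpenCV 4.12 (cv2) and the standard library are available. Lean on these libraries where they do the work, as an engineer would, in place of code of your own. Each camera call takes 0.05 s, during which the arm holds its last target.

## Task

The access panel on top of the dye-dosing unit stands ajar: push it down with the fingertips until it is fully shut, then set the closed fingertips in the slot of its round fastener and turn it clockwise (seen from above) a quarter turn, all the way to its stop, so that the panel is locked. Grip nothing, never push the panel further open, and leave the small jar, the beaker and the measuring cylinder standing where they are.

Things in the scene. Friction and masses are not known exactly. Their poses are not given: they have to be found in the camera images.
- unit: Low grey sheet-metal housing fixed to the bench, 300 x 380 mm, 100 mm high; origin at the centre of its underside; z up, x from the panel's free edge towards its hinge, y towards the wide side deck where the jar stands. Only its position and yaw vary. The panel's hinge line lies at x = +100 mm, z = 100 mm (deck level), parallel to its y; the panel is centred at y = -60 mm.
- panel (a joint): Opening angle of the access panel, a plain metal plate 6 mm thick, 208 mm from hinge to free edge, 220 mm wide: 0 = shut, flush with the deck (end stop); grows as the free edge rises. It stays where it is left; 1 to 3 N down near the free edge pushes it shut. Unless it is shut, the cam under it strikes the deck and the fastener cannot turn home.
- panel_edge (a point): Point on the panel's upper face, 13 mm in from the middle of its free edge, 195 mm from the hinge line; x in the panel's plane towards the hinge, z out of its upper face. A bare strip of panel 42 mm wide lies on either side (+y and -y) of the fastener's black bezel.
- fastener (a joint): Angle of the quarter-turn fastener: grows clockwise seen from above, from 0 (unlocked, slot parallel to the hinge) to 1.571 (locked, slot pointing from the hinge to the free edge, where a stop ends it). Turning takes about 0.05 N m, some 2 to 6 N at the fingertips; it stays where it is left.
- slot_center (a point): Centre of the fastener, on its slot's floor; z out of the panel, y along the slot; turns with it. A bare steel disc 117 mm across, 130 mm from the hinge, mid-width of the panel, in a fixed black bezel 136 mm across, 22 mm high. Straight slot across it 96 mm long, 40 wide, 18 deep, closed at both ends; floor 4 mm above the panel (104 mm above the bench when shut).
- slot_end (a point): Point on the slot's floor 28 mm from slot_center towards one end (its +y): a good place for closed fingertips to enter and push sideways; the other end serves as well. They have several mm of play in the slot, so the disc lags behind them: go on until the stop is felt.
- jar: Bystander: small glass jar with green cap, 44 mm across, 85 mm high, on the unit's side deck; origin at the centre of its underside.
- beaker: Bystander: translucent beaker, 100 mm across the rim, 130 mm high, on the bench; origin at the centre of its underside.
- cylinder: Bystander: clear measuring cylinder, foot 64 mm, 186 mm high, on the bench; origin at the centre of its underside.

How it is judged (in metres and radians):
On the way, in this order (a step that is already met when the one before it is completed fails the run):
1. the panel is pushed shut with the fastener still unlocked (value of joint panel below 0.03 rad and value of joint fastener below 0.7 rad), for 0.2 s.
2. the fastener is turned to its stop with the panel shut (value of joint panel below 0.03 rad and value of joint fastener above 1.42 rad), for 0.2 s.
At the end, for the whole second after the job is handed in: The panel is shut (within 0.03 rad, about 6 mm at its free edge), the fastener is turned at least 1.42 rad clockwise (stop at 1.571) and at rest, and the jar, beaker and cylinder stand upright within 20 mm of where they were (all of step 2 and velocity of joint fastener below 0.05 rad/s and linear speed of jar below 0.02 m/s and angle between each of jar, beaker, cylinder's own z axis and vertical below 0.2 rad and distance of each of jar, beaker, cylinder from where it was at the start of the episode below 0.02 m); the robot touches nothing.
It fails at once if the panel is lifted or opened further (beyond 0.62 rad) (value of joint panel above 0.62 rad).
It fails at once if the jar is moved, lifted or tipped (distance of jar from where it was at the start of the episode above 0.02 m or angle between jar's own z axis and vertical above 0.3 rad).
It fails at once if the beaker is moved, lifted or tipped (distance of beaker from where it was at the start of the episode above 0.02 m or angle between beaker's own z axis and vertical above 0.3 rad).
It fails at once if the measuring cylinder is moved, lifted or tipped (distance of cylinder from where it was at the start of the episode above 0.02 m or angle between cylinder's own z axis and vertical above 0.3 rad).
It also fails if it takes over 48 s, if anything falls off the work surface, if the arm or the gripper's body presses on something with over 40 N, if the wrist force passes 120 N, or if a joint passes its speed limit or range.

## Working session

There is one attempt and no reset: what is moved stays moved. The work goes in short steps, Python scripts to look and compute and a tool call to move; the robot and the scene stay as the last step left them, time stands still between calls to the robot, and variables do not carry over. Pictures are saved under pics/ and viewed, and the job is handed in when it is done.

Besides the shell and the picture viewer there is one more tool, called as name(argument=value, ...) on one line, values as JSON. step_arm: Moves the arm, as the interface text tells. Shifts and turns lie within -1 to 1; 1 stands for 400 mm of shift or pi/2 rad of turn. Its arguments: {"type":"object","properties":{"series":{"type":"array","items":{"type":"array","items":{"type":"number","minimum":-1,"maximum":1}}},"jaw":{"type":"number"}},"required":["series"]}

```bash
ls; mkdir -p pics
python3 - <<'E'
from bench import arm
import cv2,numpy as np,pickle
s=arm.read_state();print(s)
print(arm.hold_point_z)
d={}
for n in("side","top"):
    r=arm.get_image(n);d[n]=r
    cv2.imwrite(f"pics/{n}0.png",r["image"][:,:,::-1])
    print(n,r.keys(),np.round(r["camera_matrix"],1).tolist(),np.round(r["world_from_camera"],3).tolist())
pickle.dump(d,open("im0.pkl","wb"))
E
```

```text
pics
{'clock': 0.0, 'joints': array([-9.70396268e-01,  3.85551708e-01,  6.62823700e-03, -5.16314775e-04,
       -1.19398655e+00, -2.58615889e-01]), 'joint_vel': array([-0.00044808, -0.00092359,  0.00080226,  0.00015863, -0.00044474,
        0.00042223]), 'joint_efforts': array([ 4.16105422e-05, -3.92288733e+01,  1.88393515e+01,  4.18598369e+00,
       -4.72035041e-03, -4.27423089e-06]), 'position': array([ 209.31755632, -588.28868272,  230.22287751]), 'ee_rot': array([-1.69967549e-01,  9.85449064e-01,  1.06077250e-03, -2.21944276e-04]), 'contact_force': array([-0.3624344 , -0.37222375, -0.5254277 ]), 'wrist_torque': array([ 0.01129236, -0.02137391, -0.03322358]), 'gripper_width': 84.78526113278608}
18.700000000000003
side dict_keys(['image', 'camera_matrix', 'world_from_camera']) [[381.4, 0.0, 320.9], [0.0, 381.4, 201.9], [0.0, 0.0, 1.0]] [[-0.92, 0.231, -0.315, 290.836], [-0.39, -0.584, 0.712, 787.782], [-0.02, 0.779, 0.627, 721.046], [0.0, 0.0, 0.0, 1.0]]
top dict_keys(['image', 'camera_matrix', 'world_from_camera']) [[375.3, 0.0, 319.2], [0.0, 375.3, 199.2], [0.0, 0.0, 1.0]] [[0.027, 0.98, -0.196, 419.045], [-1.0, 0.027, -0.001, 40.361], [0.005, 0.196, 0.981, 1135.602], [0.0, 0.0, 0.0, 1.0]]
```

View pics/side0.png

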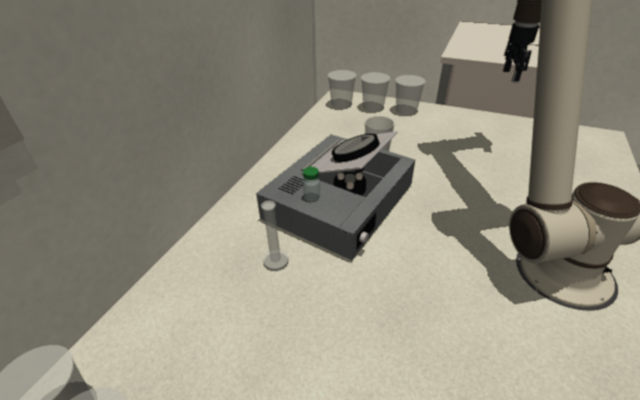

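View pics/top0.png

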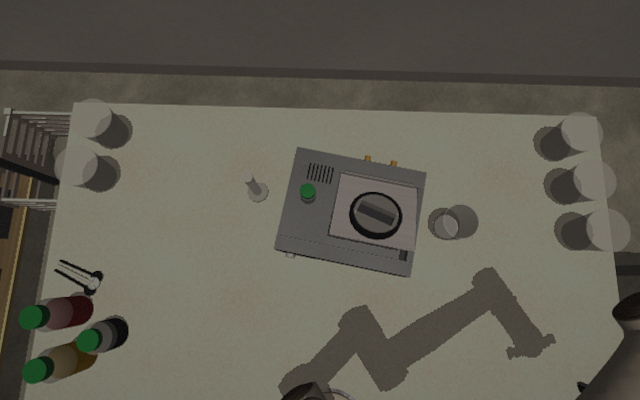

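The top view shows the unit at about (350,212), with the jar cap at (307,191), the beaker at (446,223) and the cylinder at (257,190). The free edge faces the robot. I'll zoom in for accuracy.

```bash
cat > h.py <<'E'
import numpy as np,cv2,pickle
def ray(r,u,v):
    K=np.array(r["camera_matrix"]);T=np.array(r["world_from_camera"])
    d=np.array([(u-K[0,2])/K[0,0],-(v-K[1,2])/K[1,1],-1.]);return T[:3,3],T[:3,:3]@d
def onz(r,u,v,z):
    o,d=ray(r,u,v);return o+d*(z-o[2])/d[2]
def proj(r,p):
    K=np.array(r["camera_matrix"]);T=np.array(r["world_from_camera"])
    c=T[:3,:3].T@(np.array(p)-T[:3,3]);return K[0,0]*c[0]/-c[2]+K[0,2],K[1,1]*c[1]/c[2]+K[1,2]
def tri(r1,p1,r2,p2):
    o1,d1=ray(r1,*p1);o2,d2=ray(r2,*p2);d1/=np.linalg.norm(d1);d2/=np.linalg.norm(d2)
    s=np.linalg.lstsq(np.c_[d1,-d2],o2-o1,rcond=None)[0]
    a=o1+s[0]*d1;b=o2+s[1]*d2;return (a+b)/2,np.linalg.norm(a-b)
def crop(img,x0,y0,x1,y1,k,fn):
    c=cv2.resize(img[y0:y1,x0:x1,::-1],None,fx=k,fy=k,interpolation=cv2.INTER_CUBIC)
    for u in range((x0//10+1)*10,x1,10): cv2.line(c,((u-x0)*k,0),((u-x0)*k,6 if u%50 else 16),(0,0,255),1)
    for v in range((y0//10+1)*10,y1,10): cv2.line(c,(0,(v-y0)*k),(6 if v%50 else 16,(v-y0)*k),(0,0,255),1)
    cv2.imwrite(fn,c)
E
python3 - <<'E'
from h import *
d=pickle.load(open("im0.pkl","rb"))
crop(d["top"]["image"],270,140,430,285,5,"pics/t1.png")
crop(d["side"]["image"],250,115,420,260,4,"pics/s1.png")
E
```

```text
(no output)
```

View pics/t1.png

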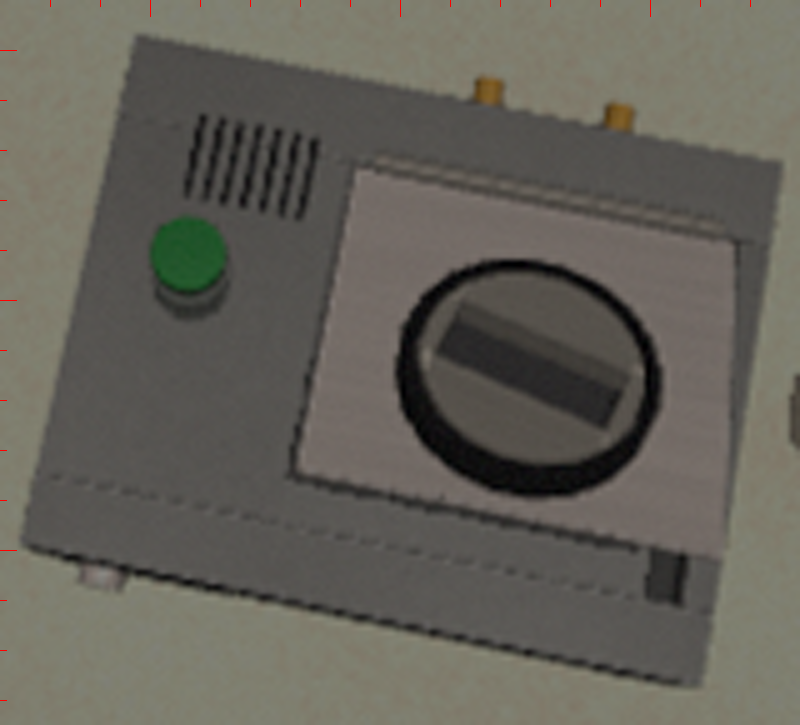

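View pics/s1.png

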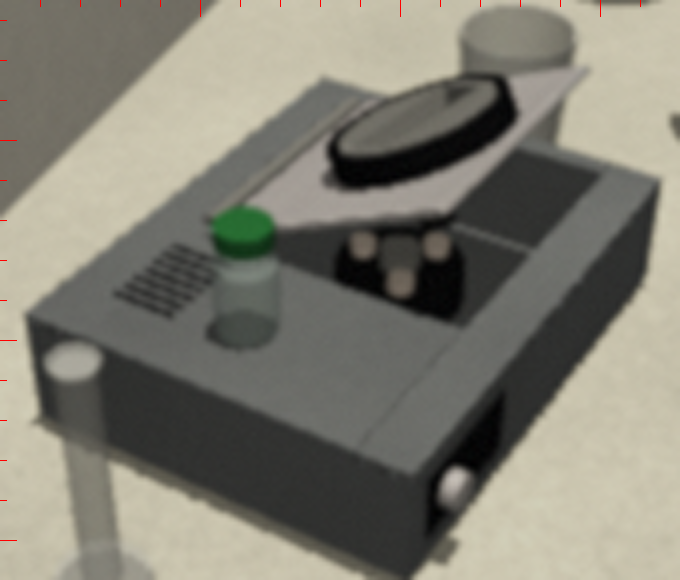

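```bash
cat > m.py <<'E'
from h import *
d=pickle.load(open("im0.pkl","rb"));t,s=d["top"],d["side"]
T=lambda x,y:(270+x/5-.4+0,140+y/5-.4); S=lambda x,y:(250+x/4-.4,115+y/4-.4)
def go(n,a,b):
    p,e=tri(t,T(*a),s,S(*b));print(n,p.round(1),round(e,1));return p
c=[go("TL",(135,35),(26,315)),go("TR",(781,162),(322,78)),go("BR",(702,688),(660,180)),go("BL",(20,546),(412,473))]
z=[onz(t,*T(*a),100) for a in[(135,35),(781,162),(702,688),(20,546)]]
zs=[onz(s,*S(*a),100) for a in[(26,315),(322,78),(660,180),(412,473)]]
for q in(c,z,zs):
    q=np.array(q);m=q.mean(0);yv=(q[0]-q[1]+q[3]-q[2])/2;xv=(q[0]-q[3]+q[1]-q[2])/2
    print("centre",m.round(1),"ly",np.hypot(*yv[:2]).round(1),"lx",np.hypot(*xv[:2]).round(1),"yaw",np.arctan2(-yv[0],yv[1]).round(4),np.arctan2(xv[1],xv[0]).round(4))
e1=go("edge+y",(294,478),(455,217)); e2=go("edge-y",(722,556),(588,68))
print("angle",[np.degrees(np.arcsin((e[2]-103)/208)) for e in(e1,e2)])
go("cap",(189,254),(243,226))
E
python3 m.py
python3 - <<'E'
from h import *
d=pickle.load(open("im0.pkl","rb"))
crop(d["top"]["image"],230,160,290,220,8,"pics/t2.png")
crop(d["top"]["image"],410,190,490,250,8,"pics/t3.png")
E
```

```text
TL [780.4 111.   97.9] 0.6
TR [ 715.  -261.6   98.6] 1.6
BR [ 420.  -210.5   96.9] 4.4
BL [486.  162.7 100.7] 4.2
centre [600.3 -49.6  98.6] ly 378.6 lx 299.1 yaw -0.1745 -0.1728
centre [598.7 -49.6 100. ] ly 378.0 lx 300.1 yaw -0.1752 -0.1722
centre [601.  -47.2 100. ] ly 375.7 lx 296.6 yaw -0.1754 -0.175
edge+y [515.6  14.9 182. ] 2.8
edge-y [ 483.7 -201.3  183.3] 0.6
angle [np.float64(22.33399025492159), np.float64(22.700130385470384)]
cap [633.1  72.7 182.2] 2.1
```

View pics/t3.png

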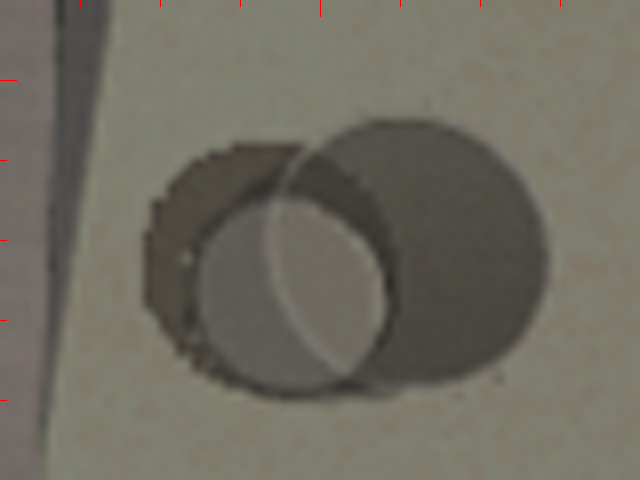

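step_arm(series=[[0.02, 0.03, 0.04, 0, 0, 0.05], [0.07, 0.1, 0.08, 0, 0, 0.12], [0.12, 0.17, 0.1, 0, 0, 0.19], [0.18, 0.24, 0.1, 0, 0, 0.26], [0.24, 0.32, 0.1, 0, 0, 0.33], [0.3, 0.4, 0.1, 0, 0, 0.4], [0.36, 0.48, 0.1, 0, 0, 0.47], [0.42, 0.56, 0.1, 0, 0, 0.54], [0.48, 0.64, 0.1, 0, 0, 0.61], [0.54, 0.71, 0.1, 0, 0, 0.68], [0.58, 0.76, 0.1, 0, 0, 0.74], [0.6, 0.8, 0.1, 0, 0, 0.8]], jaw=-1)

```text
clock: 1.1
position: [451.0, -266.7, 270.8]
ee_rot: [0.719, -0.695, -0.0, -0.0]
contact_force: [-0.8, 0.0, -0.9]
gripper_width: 0.2
```

```bash
cat > st.py <<'E'
from bench import arm
import numpy as np
from scipy.spatial.transform import Rotation as R
s=arm.read_state();r=R.from_quat(s["ee_rot"]).as_matrix()
c,sn=np.cos(-.174),np.sin(-.174);p=np.array(s["position"]);dd=p[:2]-[600,-49.5]
print("t",round(s["clock"],2),"pos",p.round(1),"unit",round(c*dd[0]+sn*dd[1],1),round(-sn*dd[0]+c*dd[1],1),"yaw_y",np.degrees(np.arctan2(r[1,1],r[0,1])).round(1),"z",r[:,2].round(3),"F",s["contact_force"].round(2),"tau",s["wrist_torque"].round(2),"w",round(s["gripper_width"],1),"j",s["joints"].round(3))
E
python3 st.py
```

```text
t 1.1 pos [ 451.  -266.7  270.8] unit -109.1 -239.7 yaw_y -178.0 z [-0.  0. -1.] F [-0.77  0.01 -0.92] tau [-0.01 -0.01 -0.04] w 0.2 j [-0.224  0.185 -0.172 -0.    -1.215  0.259]
```

step_arm(series=[[0.03, 0.05, 0, 0, 0, 0.06], [0.07, 0.11, 0, 0, 0, 0.13], [0.11, 0.17, 0, 0, 0, 0.2], [0.135, 0.215, -0.02, 0, 0, 0.27], [0.135, 0.215, -0.05, 0, 0, 0.34], [0.135, 0.215, -0.08, 0, 0, 0.41], [0.135, 0.215, -0.11, 0, 0, 0.48], [0.135, 0.215, -0.13, 0, 0, 0.55], [0.135, 0.215, -0.14, 0, 0, 0.62], [0.135, 0.215, -0.15, 0, 0, 0.68], [0.135, 0.215, -0.15, 0, 0, 0.72], [0.135, 0.215, -0.15, 0, 0, 0.72]])

```text
clock: 2.1
position: [503.1, -182.7, 210.6]
ee_rot: [0.979, -0.204, -0.001, 0.0]
contact_force: [0.4, 0.3, -0.3]
gripper_width: -0.1
```

```bash
python3 st.py
python3 - <<'E'
from bench import arm
from h import *
for n,b,k in(("top",(270,140,430,285),5),("side",(300,60,460,180),5)):
    r=arm.get_image(n);crop(r["image"],*b,k,f"pics/{n}2.png")
E
```

```text
t 2.1 pos [ 503.1 -182.7  210.6] unit -72.4 -148.0 yaw_y -113.6 z [-0.002  0.    -1.   ] F [ 0.36  0.25 -0.29] tau [ 0.03 -0.01  0.  ] w -0.1 j [-0.045  0.25  -0.243 -0.    -1.079  1.205]
```

View pics/top2.png

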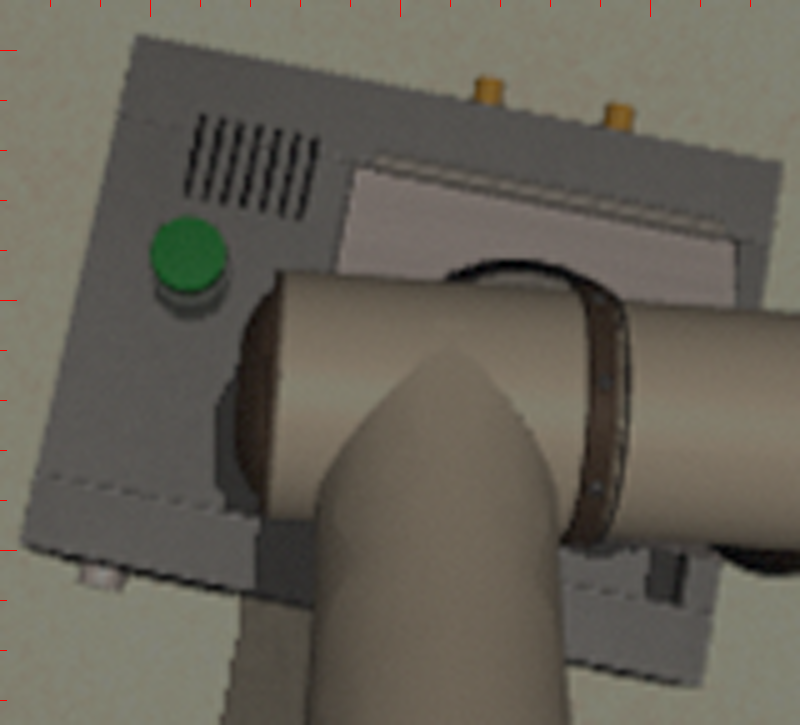

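View pics/side2.png

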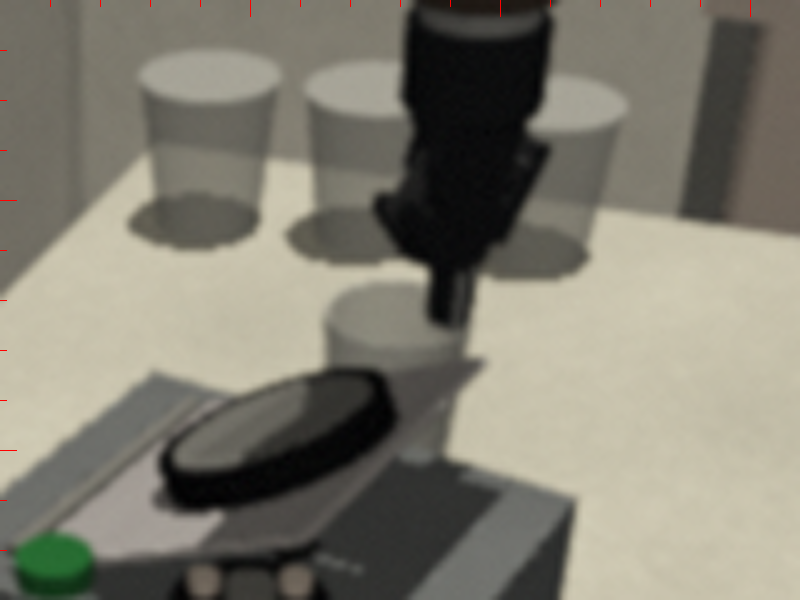

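The side view shows the closed fingertips at crop (447,325), above the far (-y) corner of the panel and clear of the bezel. Next I push it down.

step_arm(series=[[0, 0, -0.03, 0, 0, 0], [0, 0, -0.06, 0, 0, 0], [0, 0, -0.08, 0, 0, 0], [0, 0, -0.1, 0, 0, 0], [0, 0, -0.12, 0, 0, 0], [0, 0, -0.14, 0, 0, 0], [0, 0, -0.16, 0, 0, 0], [0, 0, -0.18, 0, 0, 0], [0, 0, -0.2, 0, 0, 0], [0, 0, -0.22, 0, 0, 0], [0, 0, -0.24, 0, 0, 0], [0, 0, -0.25, 0, 0, 0]])

```text
clock: 3.2
position: [503.0, -182.7, 109.9]
ee_rot: [0.979, -0.205, -0.001, 0.0]
contact_force: [-1.9, 0.4, 1.8]
gripper_width: -0.1
```

step_arm(series=[[0, 0, -0.007, 0, 0, 0], [0, 0, -0.014, 0, 0, 0], [0, 0, -0.02, 0, 0, 0], [0, 0, -0.025, 0, 0, 0], [0, 0, -0.028, 0, 0, 0], [0, 0, -0.028, 0, 0, 0], [0, 0, -0.028, 0, 0, 0]])

```text
clock: 3.78
position: [504.1, -182.8, 100.2]
ee_rot: [0.979, -0.205, 0.001, -0.0]
contact_force: [-0.4, -0.6, 0.3]
gripper_width: 0.1
```

```bash
python3 st.py
python3 - <<'E'
from bench import arm
from h import *
for n,b,k in(("side",(250,90,420,230),4),):
    r=arm.get_image(n);crop(r["image"],*b,k,f"pics/{n}3.png")
E
```

```text
t 3.78 pos [ 504.1 -182.8  100.2] unit -71.4 -147.9 yaw_y -113.6 z [ 0.001 -0.    -1.   ] F [-0.36 -0.57  0.33] tau [-0.   -0.01  0.03] w 0.1 j [-0.045  0.37  -0.385  0.    -0.814  1.204]
```

View pics/side3.png

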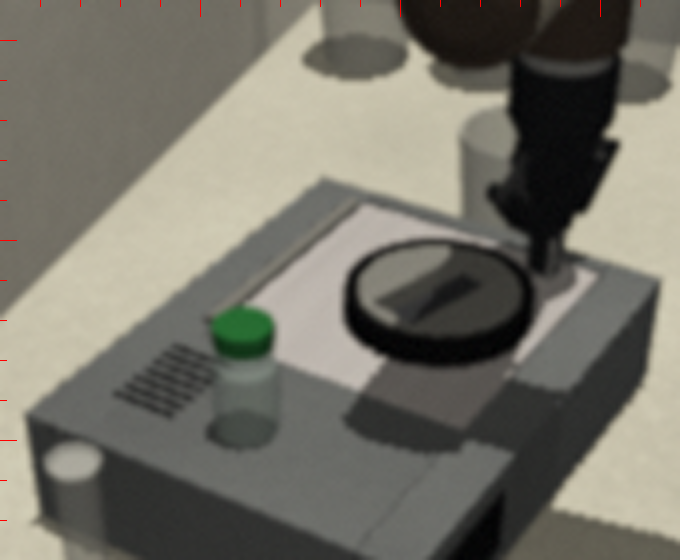

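The panel is close to flush, and there's no stop force yet. I'll press a few mm more.

step_arm(series=[[0, 0, -0.004, 0, 0, 0], [0, 0, -0.008, 0, 0, 0], [0, 0, -0.01, 0, 0, 0], [0, 0, -0.01, 0, 0, 0]])

```text
clock: 4.17
position: [504.1, -182.9, 99.9]
ee_rot: [0.979, -0.204, 0.001, 0.0]
contact_force: [-7.2, 4.6, 20.7]
gripper_width: -0.1
```

```bash
python3 st.py
```

```text
t 4.17 pos [ 504.1 -182.9   99.9] unit -71.3 -148.0 yaw_y -113.5 z [ 0.002 -0.001 -1.   ] F [-7.15  4.57 20.73] tau [ 1.23  1.99 -0.02] w -0.1 j [-0.045  0.371 -0.387  0.002 -0.811  1.204]
```

Force is 20.7 N with the tip at z = 99.9, so the panel is on its stop. I'll lift and back off to get a clear view of the slot.

step_arm(series=[[0, 0, 0.03, 0, 0, 0], [0, 0, 0.09, 0, 0, 0], [0, 0, 0.16, 0, 0, 0], [0, -0.02, 0.23, 0, 0, 0], [0, -0.08, 0.28, 0, 0, 0], [-0.02, -0.16, 0.3, 0, 0, 0], [-0.04, -0.25, 0.3, 0, 0, 0], [-0.06, -0.34, 0.3, 0, 0, 0], [-0.08, -0.43, 0.3, 0, 0, 0], [-0.1, -0.5, 0.3, 0, 0, 0], [-0.1, -0.55, 0.3, 0, 0, 0], [-0.1, -0.55, 0.3, 0, 0, 0]])

```text
clock: 5.17
position: [462.9, -406.3, 215.4]
ee_rot: [0.978, -0.207, 0.0, 0.0]
contact_force: [1.3, 0.9, -0.1]
gripper_width: -0.0
```

```bash
python3 st.py
python3 - <<'E'
from bench import arm
from h import *
d={}
for n,b,k in(("top",(320,160,430,270),6),("side",(310,130,410,210),7)):
    r=arm.get_image(n);d[n]=r;crop(r["image"],*b,k,f"pics/{n}4.png")
pickle.dump(d,open("im4.pkl","wb"))
E
```

```text
t 5.17 pos [ 462.9 -406.3  215.4] unit -73.3 -375.1 yaw_y -113.9 z [ 0.    -0.001 -1.   ] F [ 1.33  0.89 -0.09] tau [ 0.01 -0.1  -0.03] w -0.0 j [-4.580e-01  3.800e-01 -4.100e-02  1.000e-03 -1.150e+00  1.612e+00]
```

View pics/top4.png

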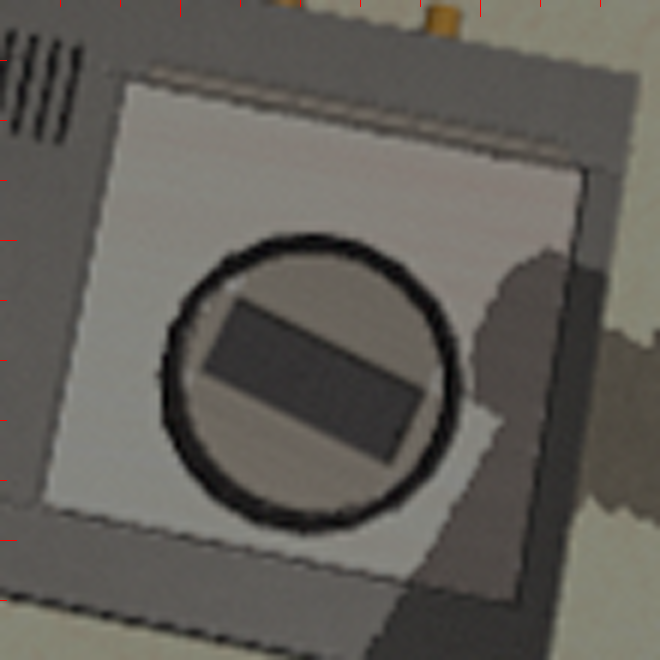

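View pics/side4.png

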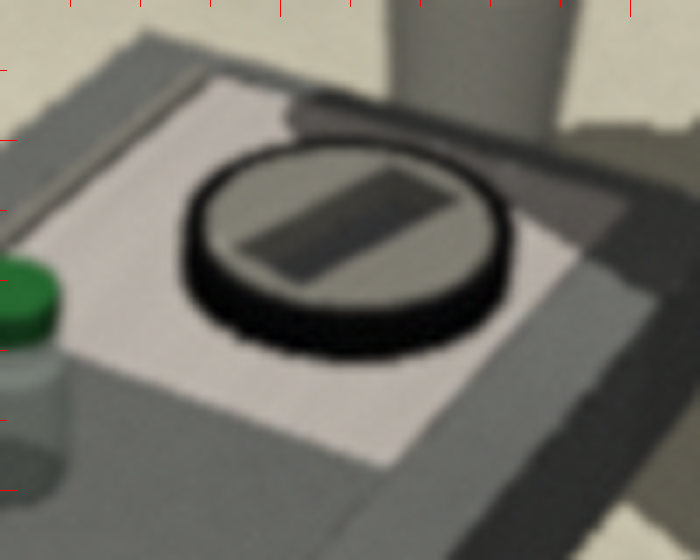

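Run:
```python
from h import *
d=pickle.load(open("im4.pkl","rb"))
C={"top":[(240,298),(427,390),(392,466),(203,374)],"side":[(392,165),(462,198),(302,284),(235,250)]}
O={"top":(320,160,6),"side":(310,130,7)}
for n in C:
    r=d[n];x0,y0,k=O[n]
    uv=[(x0+(x+.5)/k-.5,y0+(y+.5)/k-.5) for x,y in C[n]]
    p=np.array([onz(r,*q,122) for q in uv])[:,:2];(c,wh,a)=cv2.minAreaRect(p.astype(np.float32))
    bx=cv2.boxPoints((c,wh,a));e=[bx[1]-bx[0],bx[2]-bx[1]];L=max(e,key=np.linalg.norm);L=L*np.sign(L[1])
    print(n,"centre",p.mean(0).round(1),"size",np.round(wh,1),"dir deg",np.degrees(np.arctan2(L[1],L[0])).round(1))
# mask based, top
r=d["top"];g=cv2.cvtColor(r["image"],cv2.COLOR_RGB2GRAY);m=np.zeros_like(g);cv2.circle(m,(372,223),20,255,-1)
mm=((g<75)&(m>0)).astype(np.uint8);k,l,s,ce=cv2.connectedComponentsWithStats(mm);i=1+s[1:,4].argmax()
ys,xs=np.where(l==i);p=np.array([onz(r,x,y,122)[:2] for x,y in zip(xs,ys)]);w,v=np.linalg.eigh(np.cov(p.T));L=v[:,1]*np.sign(v[1,1]);print("mask",len(xs),p.mean(0).round(1),np.degrees(np.arctan2(L[1],L[0])).round(1),np.sqrt(12*w).round(1))
# bezel circle top: outer at z 122
bm=[(162,378),(462,378),(312,233),(312,533)]
print("bezel",np.mean([onz(r,320+x/6-.4,160+y/6-.4,122) for x,y in bm],0).round(1))
u=np.array([600,-49.5]);cc,sn=np.cos(-.174),np.sin(-.174)
print("pred",u+[-30*cc+60*sn,-30*sn-60*cc])
```

```text
top centre [ 559.1 -104.6] size [94.1 39.1] dir deg 64.9
side centre [ 561.2 -103.4] size [95.3 37.7] dir deg 65.3
mask 495 [ 559.7 -104. ] 64.3 [38.4 96.2]
bezel [ 560.  -103.2  122. ]
pred [ 560.06559591 -103.40030955]
```

Two views agree: the slot centre is at about (560, -103.5), direction 65°, so the fastener is at about 0.26 rad and unlocked. I'll move over its -y end at (548, -129).

step_arm(series=[[0.02, 0.05, 0, 0, 0, 0], [0.04, 0.13, 0, 0, 0, 0], [0.07, 0.21, 0, 0, 0, -0.01], [0.1, 0.3, 0, 0, 0, -0.015], [0.125, 0.39, 0, 0, 0, -0.015], [0.15, 0.48, 0, 0, 0, -0.015], [0.18, 0.56, -0.02, 0, 0, -0.015], [0.2, 0.63, -0.06, 0, 0, -0.015], [0.212, 0.67, -0.1, 0, 0, -0.015], [0.212, 0.685, -0.14, 0, 0, -0.015], [0.212, 0.685, -0.17, 0, 0, -0.015], [0.212, 0.685, -0.18, 0, 0, -0.015]])

```text
clock: 6.27
position: [547.0, -126.7, 142.3]
ee_rot: [0.977, -0.215, -0.002, 0.0]
contact_force: [-0.1, -0.4, -0.1]
gripper_width: 0.2
```

```bash
python3 st.py
python3 - <<'E'
from bench import arm
from h import *
for n,b,k in(("side",(310,100,410,210),5),):
    r=arm.get_image(n);crop(r["image"],*b,k,f"pics/{n}5.png")
E
```

```text
t 6.27 pos [ 547.  -126.7  142.3] unit -38.8 -85.2 yaw_y -114.8 z [-0.003  0.001 -1.   ] F [-0.08 -0.43 -0.11] tau [ 0.01  0.05 -0.01] w 0.2 j [ 6.100e-02  3.600e-01 -2.720e-01 -1.000e-03 -9.420e-01  1.078e+00]
```

View pics/side5.png

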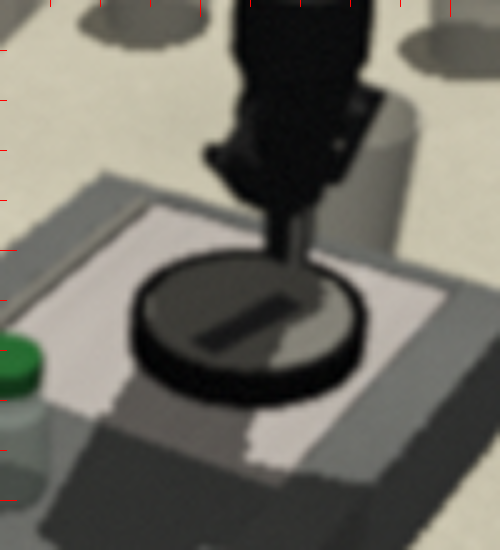

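The fingertips stand just above the far end of the slot, at crop (285,260). Descending.

step_arm(series=[[0, 0, 0, 0, 0, 0], [0, 0, -0.015, 0, 0, 0], [0, 0, -0.03, 0, 0, 0], [0, 0, -0.045, 0, 0, 0], [0, 0, -0.06, 0, 0, 0], [0, 0, -0.075, 0, 0, 0], [0, 0, -0.085, 0, 0, 0], [0, 0, -0.092, 0, 0, 0], [0, 0, -0.092, 0, 0, 0]])

```text
clock: 7.07
position: [547.9, -128.9, 106.5]
ee_rot: [0.976, -0.216, -0.001, 0.0]
contact_force: [-0.5, -0.5, 0.1]
gripper_width: -0.3
```

```bash
python3 st.py
python3 - <<'E'
import numpy as np
c=np.array([560,-103.5]);p0=np.array([548.3,-128.8]);a0=np.arctan2(*(p0-c)[::-1])
for k in range(0,125,10):
    a=a0-np.radians(k);q=c+28*np.array([np.cos(a),np.sin(a)])-p0
    print(k,(q/400).round(4),round(-k/90,3),"abs",(q+p0).round(1))
E
```

```text
t 7.07 pos [ 547.9 -128.9  106.5] unit -37.6 -87.2 yaw_y -115.0 z [-0.002  0.    -1.   ] F [-0.47 -0.53  0.12] tau [-0.05 -0.    0.04] w -0.3 j [ 0.057  0.403 -0.311 -0.    -0.858  1.078]
0 [-0.0001 -0.0003] 0.0 abs [ 548.2 -128.9]
10 [-0.0107  0.0058] -0.111 abs [ 544.  -126.5]
20 [-0.0201  0.0136] -0.222 abs [ 540.3 -123.4]
30 [-0.028   0.0229] -0.333 abs [ 537.1 -119.6]
40 [-0.0341  0.0335] -0.444 abs [ 534.7 -115.4]
50 [-0.0383  0.0449] -0.556 abs [ 533.  -110.8]
60 [-0.0405  0.0569] -0.667 abs [ 532.1 -106. ]
70 [-0.0405  0.0691] -0.778 abs [ 532.1 -101.1]
80 [-0.0384  0.0812] -0.889 abs [532.9 -96.3]
90 [-0.0343  0.0926] -1.0 abs [534.6 -91.7]
100 [-0.0282  0.1032] -1.111 abs [537.  -87.5]
110 [-0.0204  0.1126] -1.222 abs [540.1 -83.8]
120 [-0.0111  0.1205] -1.333 abs [543.9 -80.6]
```

step_arm(series=[[-0.0055, 0.0027, 0, 0, 0, 0], [-0.0107, 0.0058, 0, 0, 0, 0], [-0.0155, 0.0095, 0, 0, 0, 0], [-0.02, 0.0136, 0, 0, 0, -0.055], [-0.0242, 0.018, 0, 0, 0, -0.11], [-0.028, 0.023, 0, 0, 0, -0.165], [-0.0312, 0.028, 0, 0, 0, -0.22], [-0.034, 0.0335, 0, 0, 0, -0.275], [-0.0364, 0.039, 0, 0, 0, -0.33], [-0.0383, 0.045, 0, 0, 0, -0.385], [-0.0396, 0.051, 0, 0, 0, -0.44], [-0.0405, 0.057, 0, 0, 0, -0.5]])

```text
clock: 8.07
position: [532.4, -106.1, 107.8]
ee_rot: [0.818, -0.575, 0.001, -0.0]
contact_force: [1.4, -2.6, -1.6]
gripper_width: -0.2
```

```bash
python3 st.py
```

```text
t 8.07 pos [ 532.4 -106.1  107.8] unit -56.8 -67.4 yaw_y -160.2 z [ 0.001 -0.    -1.   ] F [ 1.36 -2.57 -1.59] tau [-0.48 -0.28 -0.02] w -0.2 j [ 0.102  0.37  -0.362  0.001 -0.838  0.243]
```

step_arm(series=[[0, 0.006, 0, 0, 0, -0.055], [0, 0.012, 0, 0, 0, -0.11], [0.001, 0.018, 0, 0, 0, -0.165], [0.002, 0.024, 0, 0, 0, -0.22], [0.004, 0.03, 0, 0, 0, -0.275], [0.006, 0.035, 0, 0, 0, -0.32], [0.006, 0.035, 0, 0, 0, -0.34]])

```text
clock: 8.65
position: [534.4, -91.9, 107.7]
ee_rot: [-0.638, 0.77, -0.0, -0.0]
contact_force: [-1.3, -1.1, 0.6]
gripper_width: -0.1
```

```bash
python3 st.py
```

```text
t 8.65 pos [534.4 -91.9 107.7] unit -57.3 -53.1 yaw_y 169.3 z [ 0. -0. -1.] F [-1.27 -1.11  0.61] tau [-0.31  0.11 -0.01] w -0.1 j [ 0.129  0.37  -0.362  0.001 -0.838 -0.316]
```

step_arm(series=[[0.001, 0.003, 0, 0, 0, 0], [0.001, 0.006, 0, 0, 0, 0], [0.002, 0.009, 0, 0, 0, 0], [0.002, 0.012, 0, 0, 0, 0], [0.002, 0.012, 0, 0, 0, 0]])

```text
clock: 9.07
position: [535.7, -89.5, 107.8]
ee_rot: [-0.64, 0.769, -0.002, -0.001]
contact_force: [1.3, -11.8, -0.1]
gripper_width: -0.4
```

```bash
python3 st.py
```

```text
t 9.07 pos [535.7 -89.5 107.8] unit -56.5 -50.5 yaw_y 169.5 z [ 0.    -0.004 -1.   ] F [  1.34 -11.82  -0.15] tau [-3.37 -0.59 -0.05] w -0.4 j [ 0.135  0.371 -0.362  0.005 -0.838 -0.322]
```

The stop is felt at 12 N with no further motion. I'll centre the fingertips in the slot, lift straight out and withdraw.

step_arm(series=[[0, 0, 0, 0, 0, 0], [0, 0, 0, 0, 0, 0], [-0.001, -0.01, 0, 0, 0, 0], [-0.003, -0.022, 0, 0, 0, 0], [-0.003, -0.022, 0, 0, 0, 0], [-0.003, -0.022, 0.03, 0, 0, 0], [-0.003, -0.022, 0.08, 0, 0, 0], [-0.003, -0.022, 0.15, 0, 0, 0], [-0.003, -0.022, 0.22, 0, 0, 0], [-0.003, -0.022, 0.29, 0, 0, 0], [-0.003, -0.022, 0.32, 0, 0, 0], [-0.003, -0.022, 0.32, 0, 0, 0]])

```text
clock: 10.07
position: [535.9, -95.6, 239.2]
ee_rot: [-0.639, 0.769, -0.002, 0.003]
contact_force: [0.9, -0.3, 0.3]
gripper_width: 0.1
```

step_arm(series=[[-0.02, -0.05, 0, 0, 0, 0], [-0.04, -0.13, 0, 0, 0, 0], [-0.06, -0.22, 0, 0, 0, 0], [-0.08, -0.31, 0, 0, 0, 0], [-0.1, -0.4, 0, 0, 0, 0], [-0.12, -0.49, 0, 0, 0, 0], [-0.14, -0.58, 0, 0, 0, 0], [-0.16, -0.66, 0, 0, 0, 0], [-0.17, -0.72, 0, 0, 0, 0], [-0.18, -0.75, 0, 0, 0, 0], [-0.18, -0.75, 0, 0, 0, 0], [-0.18, -0.75, 0, 0, 0, 0]])

```text
clock: 11.07
position: [461.6, -395.6, 234.1]
ee_rot: [-0.639, 0.77, 0.001, -0.0]
contact_force: [-1.6, 0.4, 0.2]
gripper_width: -0.1
```

```bash
python3 st.py
python3 - <<'E'
from bench import arm
from h import *
d0=pickle.load(open("im0.pkl","rb"))
r=arm.get_image("top");crop(r["image"],230,140,490,285,3,"pics/top6.png")
q=arm.get_image("side");crop(q["image"],240,100,420,280,3,"pics/side6.png")
C=[]
g=cv2.cvtColor(r["image"],cv2.COLOR_RGB2GRAY);m=np.zeros_like(g);cv2.circle(m,(372,223),20,255,-1)
mm=((g<75)&(m>0)).astype(np.uint8);k,l,s,ce=cv2.connectedComponentsWithStats(mm);i=1+s[1:,4].argmax()
ys,xs=np.where(l==i);p=np.array([onz(r,x,y,122)[:2] for x,y in zip(xs,ys)]);w,v=np.linalg.eigh(np.cov(p.T));L=v[:,1];L=L*np.sign(L[0]);print("mask",len(xs),p.mean(0).round(1),np.degrees(np.arctan2(L[1],L[0])).round(1),np.sqrt(12*w).round(1))
E
```

```text
t 11.07 pos [ 461.6 -395.6  234.1] unit -76.4 -364.8 yaw_y 169.4 z [-0.002  0.002 -1.   ] F [-1.62  0.45  0.24] tau [ 0.02 -0.04 -0.03] w -0.1 j [-4.430e-01  3.550e-01 -3.000e-02 -1.000e-03 -1.188e+00  2.580e-01]
mask 506 [ 559.4 -104. ] -9.8 [39.7 95.4]
```

View pics/top6.png

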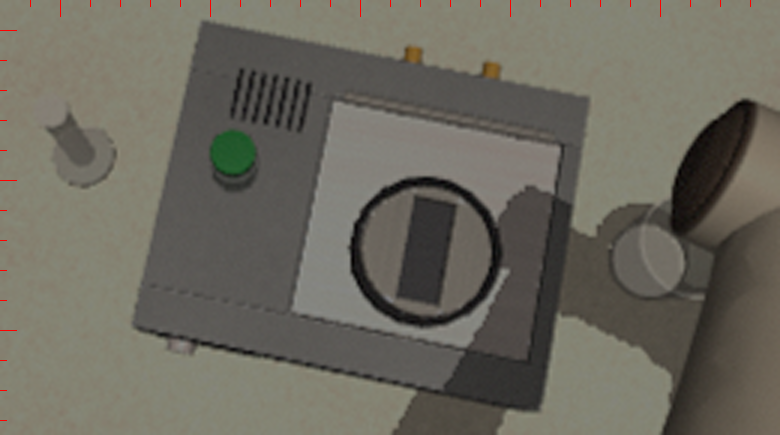

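View pics/side6.png

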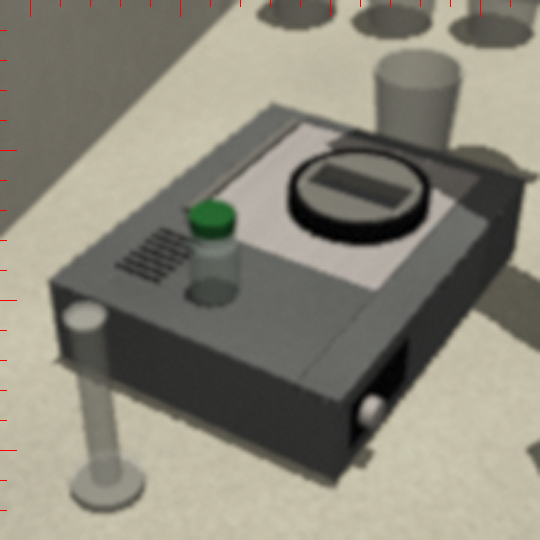

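The slot now points at -9.8°, and the unit's x axis at about -10°, so the fastener is at roughly 1.57 rad. The panel is flush, and the jar, beaker and cylinder are standing where they were. The arm is clear and at rest, so I'll hand in.

```bash
python3 -c "
from bench import arm
print(arm.job_done())"
```

```text
the job is handed in; nothing more can be done
None
```

The panel is shut and its fastener is turned to the stop. I handed the job in at about 11 s of the 48 s allowed; the hand-in gives no verdict.

- **Shutting the panel:** I pushed it down with the closed fingertips at its -y corner. It met its stop at 20.7 N with the tip at z = 99.9 mm. The fastener was then at about 0.26 rad, so still unlocked.
- **Turning the fastener:** I set the fingertips in the -y end of the slot and swung them clockwise until the stop was felt, at about 12 N. Then I centred the tips in the slot, lifted straight out and withdrew.
- **Last checks:** The slot points at -9.8° and the unit's x axis at about -10°, so the fastener is at about 1.57 rad. The panel looks flush in both views. By eye, the jar, beaker and cylinder stand upright where they were; I didn't measure their positions at the end. Force on the tool was under 2 N, with the arm clear of everything.
- **Disagreements:** No check failed. The unit's corners differed by up to 4 mm between the two views. The slot centre agreed within about 2 mm.

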